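Load the snuffer tray and slide it home in its runner stand

ROBOT

A 6-joint arm with a two-finger parallel gripper is mounted at the origin on the work surface. World frame = base frame: x ahead of the robot, y to its left, z up, the work surface at z = 0. Lengths are in m, angles in rad, forces in N, time in s.
With the tool pointing down it reaches from about 0.35 to 0.975 m from the base axis. Payload 4.9 kg.
Tool frame: the origin (TCP) lies at the very end of the fingers, on their centre line; the grasp point (between the pads) lies 19 mm behind it; z points along the fingers, y is the line along which they close (so a half turn about z gives the same grasp; the last joint's range is limited). The gripper opens to 85 mm and grips with 20 to 120 N. Pads are 22 mm wide; open, the fingers measure 114 mm over their backs; the gripper's body (76 mm by 85 mm) begins 54 mm behind the grasp point. The pads swing forward as they close: fully open they stand 13 mm farther back than shut.
Start: joints at [1.051, 0.053, 1.613, -0, 1.476, -0.119], TCP at [0.244, 0.575, 0.202] pointing down, gripper open.
Joint ranges: [-3.01, 3.01], [-1.01, 2.22], [0.06, 2.58], [-1.02, 4.17], [0.09, 2.62], [-3.14, 3.14]. Speed limits (rad/s): [2.57, 2.57, 3.14, 3.14, 3.14, 3.14].

INTERFACE

Orientations are given as a unit quaternion [w, x, y, z].
In Python, from plant import monitor, vision, manip gives the robot as it stands. The module is installed in compiled form; this text tells all that it offers.
- The arm moves only by the tool arm_command, never from a script. Its argument "rows" is a list of rows, each a list of 3 entries, a list of its own where there are three numbers: the finger opening in mm, from 0 to 85.4, then the shift along the world's x, y, z in units of 30 cm (1.0 is 30 cm), then the turn, a rotation vector about the world's x, y, z in units of pi/2 rad (1.0 is pi/2 rad). In form: [[claw, [x, y, z], [wx, wy, wz]], ...]. A call has 1 to 12 rows; each row is the pose to reach, as a shift and turn from the pose commanded when the call began; what a row does not reach only later rows make up. A row lasts 1/12 s, in which the tool goes at most 41.7 mm and 7.16 degrees, less where a joint would pass 70% of its speed; a pose out of reach is approached as far as the arm can. A call with a number of a shift or a turn outside -1 to 1 is refused whole. A call with a gripper value outside its range is refused whole. The fingers move at their own pace and stop on an object; the grip force is fixed at half the most. Time passes only in rows, so rows that repeat a pose let the fingers close. It gives the time, the measured TCP pose, the force, the opening and the grip force at its end, in the units of the state.
- monitor.state(): the state, without advancing time (a new reading comes with each control period).
- vision.grab_frame(name): name is "side" or "top" or "wrist"; returns a dict with "color" (480x640x3 uint8, red, green, blue), "z_map" (480x640 float32, m along the optical axis (not along the pixel's ray), 0 where there is no reading), "mtx" (3x3 intrinsics, pixels), "k1" (the pictures are not rectified: a ray, as slopes to the right and down, at radius r is drawn at 1 + k1 r^2 times it, then the intrinsics apply), "R" (3x3) and "t" (3): a world point X has camera coordinates R X + t. Camera axes: x right, y down, z forward; pixel columns grow to the right and rows downward; lengths in m; the calibration is good to about 2 mm. A picture is of the moment at which its call begins.
- manip.job_done(): hands the job in; it is judged then, once.
The state is a dict: "time": time; "joint_pos": joint angles; "joint_vel": joint speeds; "joint_efforts": joint torques, N m; "tool_pos": TCP position; "tool_rot": TCP orientation; "contact_force": force on the tool from outside, world axes, zero at the start; "ft_torque": the same for the moment, N m; "gripper_width": opening from 0.0 (shut) to 1.0 (fully open); "grasp_force": force on a finger pad.
Only numpy, scipy, OpenCV 4.12 (cv2) and the standard library are available. Lean on these libraries where they do the work, as an engineer would, in place of code of your own. Each camera call takes 0.05 s, during which the arm holds its last target. There are 200 camera calls.

TASK

Stand the snuffer head that was left on the table upright in the empty middle place of the wooden tray, between the other two, and let go of it. Then slide the loaded tray along the table, without lifting it, into the runner stand, under its lips, until it is fully home against the back stop with all three snuffers still upright in their places. Knock nothing over, and leave the pyx, the cork block and the crucifix where they stand.

Things in the scene. Friction and masses are not known exactly. Their poses are not given: they have to be found in the camera images.
- tray: Loose open wooden tray, sizes in mm: 90 wide (x), 190 long (y), 24 high, 0.4 kg empty; floor 5, side walls 14, end walls 8 thick. Two 6 thick, 20 high cross walls make three places, each 62 (x) by 54 (y) inside, centred at y = +60, 0, -60. Its y = -95 end goes into the stand first and starts roughly facing it. Origin: centre of its underside, z up.
- tray_rear (a point): Middle of the outer face of the tray's rear end wall (tray y = +95), 12 mm above the table: the face to push. Axes as the tray's.
- stand: Ash runner stand fixed to the table (mm), no floor: the tray slides on the table between two rails along its y, from y = -95 (back stop, inner face; 70 high) to +45. Rails 36 high, inner faces at x = +-48 (3 clearance a side); lips above reach in to x = +-38, underside 28 up. Origin on the table, where the tray's origin lies when fully home, axes then matching.
- stand_mouth (a point): Middle of the stand's open mouth (stand y = +72 mm), on the table. From y = 45 to 72 the rails' inner faces flare out from x = +-48 to about +-59. When home the tray's rear end stands 23 outside this point. Axes as the stand's.
- snuffer_loose: Solid brass candle snuffer head standing upright, 85 mm high: a cone 44 across at the foot narrowing to 26 at height 48, then a plain round neck 22 across from height 52 to the top. About 0.16 kg. Origin at the centre of its underside, z up along its axis. It starts on the table and is the one to put in the tray's middle place.
- snuffer_rear: Solid brass candle snuffer head standing upright, 85 mm high: a cone 44 across at the foot narrowing to 26 at height 48, then a plain round neck 22 across from height 52 to the top. About 0.16 kg. Origin at the centre of its underside, z up along its axis. It stands in the tray's y = +60 place and stays there.
- snuffer_front: Solid brass candle snuffer head standing upright, 85 mm high: a cone 44 across at the foot narrowing to 26 at height 48, then a plain round neck 22 across from height 52 to the top. About 0.16 kg. Origin at the centre of its underside, z up along its axis. It stands in the tray's y = -60 place and stays there.
- pyx: Bystander: round pewter pyx with a domed cover, 72 across, 76 mm high. Origin at the centre of its underside.
- cork: Bystander: pale cork polishing block, 55 (x) by 90 (y) by 45 mm high. Origin at the centre of its underside.
- crucifix: Bystander: small brass crucifix, foot of three steps 70 by 80 at the bottom, 166 high in all, arms 74 mm across. Origin at the centre of its underside.
Things that resemble listed ones, but are neither listed nor needed, are in the scene too. There is more than one size of the tray; the one meant has the size given above. There is more than one size of the stand; the job needs the larger.

How it is judged:
On the way, in this order (a step that is already met when the one before it is completed fails the run):
1. the left-out snuffer stands upright in the tray's middle place, let go (x of snuffer_loose in the frame of tray between -0.014 and 0.014 m and y of snuffer_loose in the frame of tray between -0.011 and 0.011 m and z of snuffer_loose in the frame of tray between -0.002 and 0.011 m and angle between snuffer_loose's own z axis and vertical below 0.12 rad and contact force between the fingers and snuffer_loose below 0.1 N), for 0.2 s.
2. the loaded tray is fully home in the runner stand (y of tray in the frame of stand between -0.006 and 0.006 m and x of tray in the frame of stand between -0.006 and 0.006 m and angle between the y axis of tray and the y axis of stand, either way round below 0.06 rad and height (world z) of tray below 0.006 m and angle between tray's own z axis and vertical below 0.04 rad and x of snuffer_rear in the frame of tray between -0.014 and 0.014 m and y of snuffer_rear in the frame of tray between 0.049 and 0.071 m and z of snuffer_rear in the frame of tray between -0.002 and 0.011 m and angle between each of snuffer_rear, snuffer_loose, snuffer_front's own z axis and vertical below 0.12 rad and x of snuffer_loose in the frame of tray between -0.014 and 0.014 m and y of snuffer_loose in the frame of tray between -0.011 and 0.011 m and z of snuffer_loose in the frame of tray between -0.002 and 0.011 m and x of snuffer_front in the frame of tray between -0.014 and 0.014 m and y of snuffer_front in the frame of tray between -0.071 and -0.049 m and z of snuffer_front in the frame of tray between -0.002 and 0.011 m), for 0.2 s.
At the end, for the whole second after the job is handed in: Tray flat, at rest, origin within 6 mm of the stand's in x and y, direction within 0.06 rad; all three snuffers at rest, upright within 0.12 rad on the tray floor, each in its own place (14 mm across, 11 mm along), the left-out one in the middle (all of step 2 and linear speed of tray below 0.02 m/s and linear speed of each of snuffer_rear, snuffer_loose, snuffer_front below 0.03 m/s); the robot touches nothing.
It fails at once if the tray is lifted off the table (its origin more than 20 mm up) or tipped more than 0.25 rad (height (world z) of tray above 0.02 m or angle between tray's own z axis and vertical above 0.25 rad).
It fails at once if a snuffer is knocked over (tilted more than 0.8 rad) (angle between any of snuffer_rear, snuffer_loose, snuffer_front's own z axis and vertical above 0.8 rad).
It fails at once if the pyx, cork block or crucifix is moved more than 20 mm or knocked over (distance of any of pyx, cork, crucifix from where it was at the start of the episode above 0.02 m or angle between any of pyx, cork, crucifix's own z axis and vertical above 0.5 rad).
It also fails if it takes over 72 s, if anything falls off the work surface, if the arm or the gripper's body presses on something with over 40 N, if the wrist force passes 120 N, or if a joint passes its speed limit or range.

## Working session

There is one attempt and no reset: what is moved stays moved. The work goes in short steps, Python scripts to look and compute and a tool call to move; the robot and the scene stay as the last step left them, time stands still between calls to the robot, and variables do not carry over. Pictures are saved under pics/ and viewed, at most 10 in all, crops included, and the job is handed in when it is done.

Besides the shell and the picture viewer there is one more tool, called after "Request:" in YAML: its name, and indented under it one key for each argument. arm_command: Moves the arm, as the interface text tells. Shifts and turns lie within -1 to 1; 1 stands for 30 cm of shift or pi/2 rad of turn. Its arguments: {"type":"object","properties":{"rows":{"type":"array"}},"required":["rows"]}

```bash
mkdir -p pics
cat > h.py <<'E'
import numpy as np, cv2
from plant import monitor, vision, manip
def grab(n):
    f=vision.grab_frame(n); np.savez(f'{n}.npz',**f); return f
def cloud(f):
    K=f['mtx'];k=f['k1'];d=np.array([k,0,0,0,0],float)
    v,u=np.mgrid[:480,:640]
    p=cv2.undistortPoints(np.stack([u,v],-1).reshape(-1,1,2).astype(float),K,d).reshape(480,640,2)
    z=f['z_map'][...,None]; c=np.concatenate([p*z,z],-1)
    X=(c-f['t'])@f['R']; X[f['z_map']<=0]=np.nan
    return X
E
python3 - <<'E'
from h import *
fs=[grab(n) for n in('top','side')]
cv2.imwrite('pics/a.png',fs[0]['color'][...,::-1]);cv2.imwrite('pics/b.png',fs[1]['color'][...,::-1])
s=monitor.state();print(s['time'],s['tool_pos'],s['tool_rot'],s['gripper_width'])
for f in fs: print(f['mtx'],f['k1'],-f['R'].T@f['t'])
E
```

```text
0.1 [0.24354824 0.574919   0.20076595] [-2.95720579e-04  1.99067357e-01  9.79985354e-01 -8.97847143e-04] 1.0019705634998701
[[589.67212783   0.         316.78452576]
 [  0.         589.67212783 240.30720769]
 [  0.           0.           1.        ]] -0.07497202057683056 [ 0.26860122 -0.02975372  1.62287016]
[[523.13560622   0.         313.12232123]
 [  0.         523.13560622 236.35550151]
 [  0.           0.           1.        ]] 0.0170744285012734 [ 0.06745517 -0.61034579  0.90230199]
```

View pics/a.png

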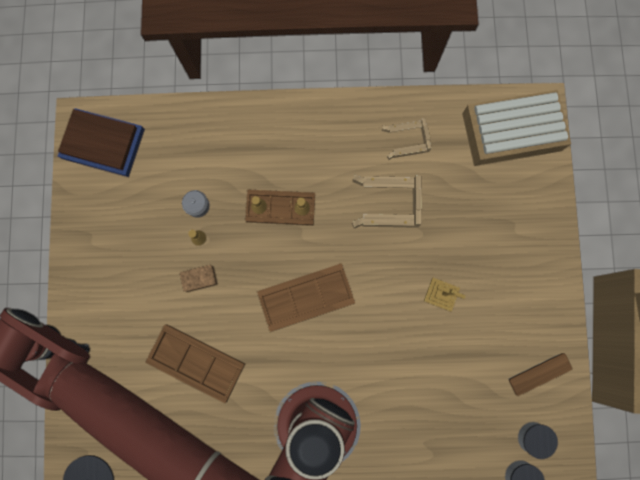

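View pics/b.png

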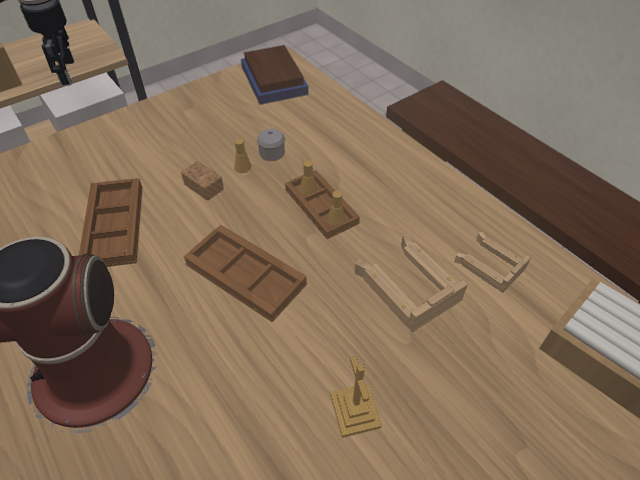

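Top view:
- **Snuffers:** the loose one is at (198,237). Two more stand in a tray, at (257,203) and (301,206).
- **Trays:** (280,207) is about 69 px long, roughly 190 mm, so it's the one meant. (306,297) and (195,362) are larger and empty.
- **Stands:** the larger is at (390,202) and the smaller decoy at (408,140).
- **Bystanders:** pyx (195,203), cork (198,278), crucifix (443,293).

Next I'll measure and take a close crop to check the choice.

Run:
```python
from h import *
f=np.load('top.npz');X=cloud(f);Z=X[...,2]
tab=X[225:245,120:180].reshape(-1,3);print('table z',np.nanmedian(tab[:,2]),np.nanstd(tab[:,2]))
def box(n,r,lo,hi):
    u0,u1,v0,v1=r;P=X[v0:v1,u0:u1].reshape(-1,3);P=P[(P[:,2]>lo)&(P[:,2]<hi)]
    q=cv2.minAreaRect((P[:,:2]*1000).astype(np.float32));print(n,len(P),np.round(q[0],1),np.round(q[1],1),round(q[2],2),'med',np.round(np.median(P,0)*1000,1), 'maxz',P[:,2].max().round(4));return P
box('tray',(235,325,180,235),.012,.03)
box('stand',(345,430,165,240),.02,.09)
box('stand stop',(345,430,165,240),.055,.09)
box('stand rails',(345,430,165,240),.028,.045)
for n,r in dict(loose=(185,212,222,250),rear=(245,268,190,216),front=(290,313,192,220)).items(): box(n,r,.075,.1)
box('pyx',(178,212,185,220),.03,.1);box('cork',(175,220,260,295),.03,.06)
box('smallstand',(375,435,115,162),.015,.09)
c=f['color'][160:310,170:440,::-1];cv2.imwrite('pics/c.png',cv2.resize(c,(800,444),interpolation=cv2.INTER_CUBIC))
```

```text
table z 0.00013392440515814063 0.0038766713932011036
tray 1087 [588.   90.5] [191.6 108.7] 86.66 med [592.4  87.7  22.5] maxz 0.03
stand 1702 [ 602.8 -204.3] [186.1 148.7] 87.85 med [ 586.6 -224.4   36.6] maxz 0.0786
stand stop 298 [ 597.3 -288.3] [ 17.  137.2] 87.29 med [ 594.5 -287.6   63.1] maxz 0.0786
stand rails 1285 [ 605.  -200.6] [181.2 147.9] 89.05 med [ 565.7 -204.4   35.6] maxz 0.0449
loose 56 [517.1 319.2] [20.1 20.8] 46.41 med [517.4 317.8  84.6] maxz 0.0921
rear 60 [601.1 149. ] [21.  20.7] 65.69 med [600.2 149.2  88.8] maxz 0.0983
front 59 [592.9  28.6] [18.8 21.2] 86.58 med [592.7  27.7  88.8] maxz 0.0959
pyx 545 [609.1 321.3] [72.6 69.6] 44.99 med [604.8 316.8  59.3] maxz 0.0794
cork 694 [401.4 313.6] [56.4 92.3] 12.3 med [400.9 311.9  44.8] maxz 0.0554
smallstand 704 [ 782.3 -269.4] [ 96.1 124.6] 7.92 med [ 782.4 -285.6   24.7] maxz 0.0524
```

View pics/c.png

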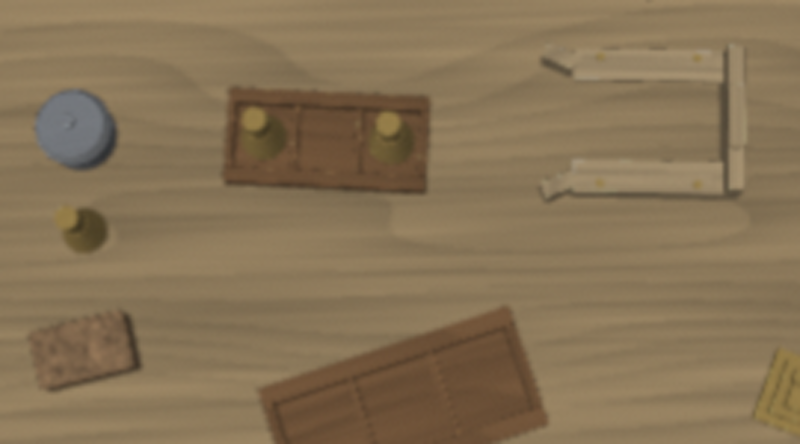

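The crop confirms it: the loose snuffer is at crop (72,225), and the tray with the empty middle place is at crop (325,140). The larger stand is at crop (650,120). I'm moving above the loose snuffer, fingers closing along the tray's x.

Request:
arm_command:
  rows:
    - [50,[0.912,-0.853,-0.07],[0,0,-0.783]]
    - [50,[0.912,-0.853,-0.07],[0,0,-0.783]]
    - [50,[0.912,-0.853,-0.07],[0,0,-0.783]]
    - [50,[0.912,-0.853,-0.07],[0,0,-0.783]]
    - [50,[0.912,-0.853,-0.07],[0,0,-0.783]]
    - [50,[0.912,-0.853,-0.07],[0,0,-0.783]]
    - [50,[0.912,-0.853,-0.07],[0,0,-0.783]]
    - [50,[0.912,-0.853,-0.07],[0,0,-0.783]]
    - [50,[0.912,-0.853,-0.07],[0,0,-0.783]]
    - [50,[0.912,-0.853,-0.07],[0,0,-0.783]]
    - [50,[0.912,-0.853,-0.07],[0,0,-0.783]]
    - [50,[0.912,-0.853,-0.07],[0,0,-0.783]]

```text
time: 1.1
tool_pos: [0.5172, 0.3193, 0.1803]
tool_rot: [-0.0, 0.727, 0.686, -0.001]
contact_force: [-0.4, -0.1, 0.4]
gripper_width: 0.584
grasp_force: 0.0
```

Run:
```python
from h import *
s=monitor.state();print(s['time'],s['tool_pos'],s['tool_rot'],s['gripper_width'],s['joint_pos'])
f=grab('wrist');cv2.imwrite('pics/w1.png',f['color'][...,::-1]);X=cloud(f)
P=X.reshape(-1,3)
m=(P[:,2]>.077)&(P[:,2]<.1)&(np.hypot(P[:,0]-.517,P[:,1]-.319)<.03);print(m.sum(),np.median(P[m],0),np.nanmin(P[m],0),np.nanmax(P[m],0))
```

```text
1.1 [0.51716634 0.3192898  0.18026479] [-4.21668361e-04  7.27289588e-01  6.86330391e-01 -5.22131968e-04] 0.5840229279351083 [4.30478190e-01 2.71998393e-02 1.67549022e+00 4.68537700e-04
 1.44016194e+00 4.88350031e-01]
817 [0.51860413 0.32040777 0.08475995] [0.50778336 0.30827253 0.07702099] [0.52940055 0.33039457 0.08710353]
```

View pics/w1.png

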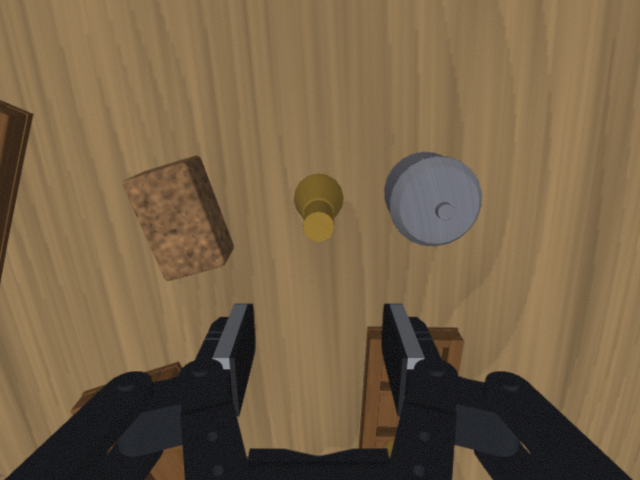

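The wrist view shows the snuffer's top at (319,227), centred between the pads at columns 245 and 392. The pyx is clear at (433,200) and the cork at (180,220). Now I'll go down and grip the neck.

Request:
arm_command:
  rows:
    - [50,[0.004,0.002,-0.1],[0,0,0]]
    - [50,[0.004,0.002,-0.2],[0,0,0]]
    - [50,[0.004,0.002,-0.3],[0,0,0]]
    - [50,[0.004,0.002,-0.38],[0,0,0]]
    - [50,[0.004,0.002,-0.42],[0,0,0]]
    - [50,[0.004,0.002,-0.42],[0,0,0]]
    - [15,[0.004,0.002,-0.42],[0,0,0]]
    - [15,[0.004,0.002,-0.42],[0,0,0]]
    - [15,[0.004,0.002,-0.42],[0,0,0]]
    - [15,[0.004,0.002,-0.42],[0,0,0]]
    - [15,[0.004,0.002,-0.42],[0,0,0]]
    - [15,[0.004,0.002,-0.42],[0,0,0]]

```text
time: 2.15
tool_pos: [0.5192, 0.3204, 0.0559]
tool_rot: [0.0, 0.728, 0.686, 0.001]
contact_force: [0.2, -0.6, 4.5]
gripper_width: 0.175
grasp_force: 2.5
```

Run:
```python
from h import *
s=monitor.state();print(s['time'],s['tool_pos'],s['gripper_width'],s['grasp_force'],s['contact_force'])
f=grab('wrist');g=grab('side')
import numpy as np
cv2.imwrite('pics/w2.png',np.hstack([f['color'][100:480,180:460],cv2.resize(g['color'][90:230,170:350],(489,380))])[...,::-1])
```

```text
2.15 [0.51921968 0.3203671  0.05590691] 0.1745197395484876 2.4659228324890137 [ 0.24749134 -0.60978105  4.52263231]
```

View pics/w2.png

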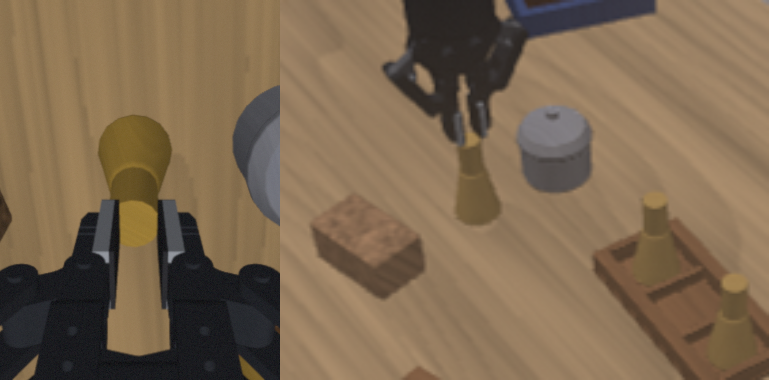

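The left half (wrist) shows the pads just touching the top of the neck, near (138,225). The right half (side) shows the neck gripped only at its top end. I'll reopen, go about 9 mm lower and close fully.

Request:
arm_command:
  rows:
    - [50,[0,0,0],[0,0,0]]
    - [50,[0,0,0],[0,0,0]]
    - [50,[0,0,-0.015],[0,0,0]]
    - [50,[0,0,-0.03],[0,0,0]]
    - [50,[0,0,-0.03],[0,0,0]]
    - [0,[0,0,-0.03],[0,0,0]]
    - [0,[0,0,-0.03],[0,0,0]]
    - [0,[0,0,-0.03],[0,0,0]]
    - [0,[0,0,-0.03],[0,0,0]]
    - [0,[0,0,-0.03],[0,0,0]]
    - [0,[0,0,-0.03],[0,0,0]]
    - [0,[0,0,-0.03],[0,0,0]]

```text
time: 3.25
tool_pos: [0.5186, 0.3201, 0.0458]
tool_rot: [-0.0, 0.728, 0.686, -0.0]
contact_force: [-0.7, -0.0, -1.0]
gripper_width: 0.217
grasp_force: 58.7
```

Request:
arm_command:
  rows:
    - [0,[0,0,0.01],[0,0,0]]
    - [0,[0,0,0.04],[0,0,0]]
    - [0,[0,0,0.1],[0,0,0]]
    - [0,[0,0,0.2],[0,0,0]]
    - [0,[0,0,0.3],[0,0,0]]
    - [0,[0,0,0.4],[0,0,0]]
    - [0,[0,0,0.4],[0,0,0]]

```text
time: 3.83
tool_pos: [0.5227, 0.3221, 0.1752]
tool_rot: [0.002, 0.728, 0.686, 0.007]
contact_force: [1.3, 0.5, 0.5]
gripper_width: 0.212
grasp_force: 58.9
```

Run:
```python
from h import *
s=monitor.state();print(s['time'],s['tool_pos'],s['tool_rot'],s['gripper_width'],s['grasp_force'],s['contact_force'])
f=grab('wrist');g=grab('side');t=grab('top')
cv2.imwrite('pics/w3.png',np.hstack([f['color'][100:480,180:460],cv2.resize(g['color'][50:190,170:350],(489,380))])[...,::-1])
# tray pose: color-based from top
X=cloud(t);P=X.reshape(-1,3)
def fit(P,c,yaw,lo,hi,hx,hy,nm):
    y=np.array([-np.sin(yaw),np.cos(yaw)]);x=np.array([y[1],-y[0]])
    d=(P[:,:2]-c);a=d@x;b=d@y;m=(P[:,2]>lo)&(P[:,2]<hi)&(abs(a)<hx)&(abs(b)<hy);return a[m],b[m],P[m],x,y
for it,(c,yaw) in enumerate([((.5965,.0889),-.06)]):
    a,b,Q,x,y=fit(P,np.array(c),yaw,.016,.034,.07,.12,'')
    for s in np.arange(-.09,.091,.03):
        k=abs(b-s)<.01; print('tray b',round(s,2),np.percentile(a[k],[3,97]).round(4))
    for s in np.arange(-.03,.031,.02):
        k=abs(a-s)<.01; print('tray a',round(s,2),np.percentile(b[k],[2,98]).round(4))
a,b,Q,x,y=fit(P,np.array((.597,-.195)),-.04,.028,.045,.075,.11,'')
for s in np.arange(-.08,.041,.03):
    k=abs(b-s)<.012; aa=a[k]; L=aa[aa<0];R=aa[aa>0]
    print('stand b',round(s,2),np.percentile(L,[3,97]).round(4),np.percentile(R,[3,97]).round(4))
a,b,Q,x,y=fit(P,np.array((.597,-.195)),-.04,.06,.08,.075,.12,'');print('stop',np.percentile(a,[2,98]),[np.median(b[abs(a-s)<.015]).round(4) for s in(-.045,-.015,.015,.045)],np.percentile(b,[3,97]))
```

```text
3.8333 [0.52269429 0.32207652 0.17520079] [0.00223265 0.72791529 0.68563154 0.00661392] 0.21215882007859416 58.90250086784363 [1.27046846 0.49008968 0.50192265]
tray b -0.09 [-0.0468  0.0394]
tray b -0.06 [-0.0455  0.041 ]
tray b -0.03 [-0.0465  0.0413]
tray b 0.0 [-0.0451  0.0426]
tray b 0.03 [-0.0449  0.0429]
tray b 0.06 [-0.0442  0.0442]
tray b 0.09 [-0.0426  0.0418]
tray a -0.03 [-0.0934  0.0943]
tray a -0.01 [-0.0928  0.0958]
tray a 0.01 [-0.0946  0.0941]
tray a 0.03 [-0.0938  0.0924]
stand b -0.08 [-0.0629 -0.0086] [0.0119 0.0716]
stand b -0.05 [-0.0628 -0.0345] [0.0431 0.0719]
stand b -0.02 [-0.0627 -0.0347] [0.0435 0.0717]
stand b 0.01 [-0.0626 -0.0332] [0.0435 0.0711]
stand b 0.04 [-0.0626 -0.0337] [0.0439 0.0736]
stop [-0.05640479  0.06841204] [np.float64(-0.0949), np.float64(-0.0926), np.float64(-0.0934), np.float64(-0.0934)] [-0.10016183 -0.0861566 ]
```

View pics/w3.png

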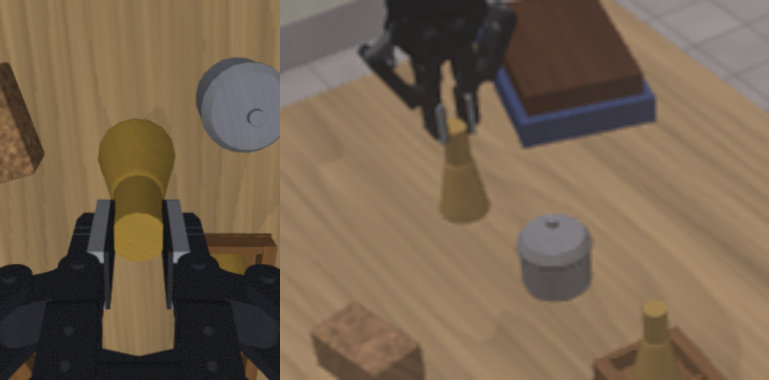

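The snuffer is held firmly: it hangs upright in the side view at (465,170), with a grip force of 59 N. Carrying it over the tray's middle place.

Request:
arm_command:
  rows:
    - [0,[0.01,-0.03,0],[0,0,0]]
    - [0,[0.038,-0.115,0],[0,0,-0.01]]
    - [0,[0.077,-0.23,0],[0,0,-0.01]]
    - [0,[0.115,-0.345,0],[0,0,-0.01]]
    - [0,[0.153,-0.46,0],[0,0,-0.01]]
    - [0,[0.191,-0.575,0],[0,0,-0.01]]
    - [0,[0.22,-0.665,0],[0,0,-0.01]]
    - [0,[0.242,-0.73,0],[0,0,-0.01]]
    - [0,[0.255,-0.768,0],[0,0,-0.01]]
    - [0,[0.255,-0.768,0],[0,0,-0.01]]
    - [0,[0.255,-0.768,0],[0,0,-0.01]]
    - [0,[0.255,-0.768,0],[0,0,-0.01]]

```text
time: 4.98
tool_pos: [0.5944, 0.0907, 0.1651]
tool_rot: [-0.001, 0.733, 0.68, -0.0]
contact_force: [-0.1, 0.2, -1.4]
gripper_width: 0.216
grasp_force: 58.8
```

Run:
```python
from h import *
s=monitor.state();print(s['time'],s['tool_pos'],s['tool_rot'],s['gripper_width'],s['grasp_force'],s['contact_force'])
f=grab('wrist');g=grab('side')
cv2.imwrite('pics/w4.png',np.hstack([f['color'][60:480,160:520],cv2.resize(g['color'][90:260,240:420],(440,420))])[...,::-1])
for n,F in(('w',f),('s',g)):
    P=cloud(F).reshape(-1,3)
    for c in((.6,.149),(.593,.0285)):
        m=(P[:,2]>.07)&(P[:,2]<.1)&(np.hypot(P[:,0]-c[0],P[:,1]-c[1])<.02);print(n,m.sum(),np.nanmedian(P[m],0) if m.any() else '')
    for lo,hi in((.128,.145),(.15,.165),(.19,.215)):
        m=(P[:,2]>lo)&(P[:,2]<hi)&(np.hypot(P[:,0]-.595,P[:,1]-.0894)<.03);print(n,lo,m.sum(),(P[m].min(0),P[m].max(0)) if m.any() else '')
    y=np.array([.075,.997]);x=np.array([.997,-.075]);d=P[:,:2]-[.595,.0894];a=d@x;b=d@y
    k=(P[:,2]>.016)&(P[:,2]<.03)&(abs(a)<.06)&(abs(b)<.12)
    for s_ in(-.09,-.06,-.03,0,.03,.06,.09):
        q=k&(abs(b-s_)<.012); 
        if q.sum()>20: print(n,s_,np.percentile(a[q],[2,98]).round(4))
    q=k&(abs(a)<.03);print(np.percentile(b[q],[1,99]) if q.any() else '')
```

```text
4.9833 [0.59437965 0.09068873 0.16506188] [-7.67933874e-04  7.33034707e-01  6.80190682e-01 -4.06337060e-04] 0.21600597787457804 58.84306490421295 [-0.0698114   0.20403503 -1.37885838]
w 1081 [0.60227044 0.14879462 0.08978291]
w 0 
w 0.128 1333 (array([0.57435173, 0.08209946, 0.12802129]), array([0.61466695, 0.1110862 , 0.14498612]))
w 0.15 1187 (array([0.57878865, 0.08360049, 0.15000069]), array([0.61051567, 0.10698864, 0.16498972]))
w 0.19 4568 (array([0.57338419, 0.07891195, 0.19001341]), array([0.618785  , 0.10446265, 0.21499251]))
w -0.09 [-0.0428  0.0454]
w -0.06 [-0.0424  0.0453]
w -0.03 [-0.0423  0.0453]
w 0 [-0.0423  0.0454]
w 0.03 [-0.042   0.0451]
w 0.06 [-0.0423  0.0455]
w 0.09 [-0.0416  0.045 ]
[-0.06942434  0.09302592]
s 83 [0.59693615 0.14065247 0.08779388]
s 114 [0.59058274 0.01899664 0.0883472 ]
s 0.128 138 (array([0.57250743, 0.06408487, 0.12803665]), array([0.61157315, 0.10091929, 0.14499834]))
s 0.15 97 (array([0.57625836, 0.06823612, 0.15005318]), array([0.60680166, 0.09566006, 0.16495412]))
s 0.19 181 (array([0.57124482, 0.07359691, 0.19016114]), array([0.6178535 , 0.09673514, 0.21478051]))
s -0.09 [-0.0445  0.0448]
s -0.06 [-0.0438  0.0445]
s -0.03 [-0.0445  0.0444]
s 0 [-0.0444  0.0449]
s 0.03 [-0.0439  0.0448]
s 0.06 [-0.0438  0.0442]
s 0.09 [-0.0433  0.0165]
[-0.1015665  0.0891896]
```

View pics/w4.png

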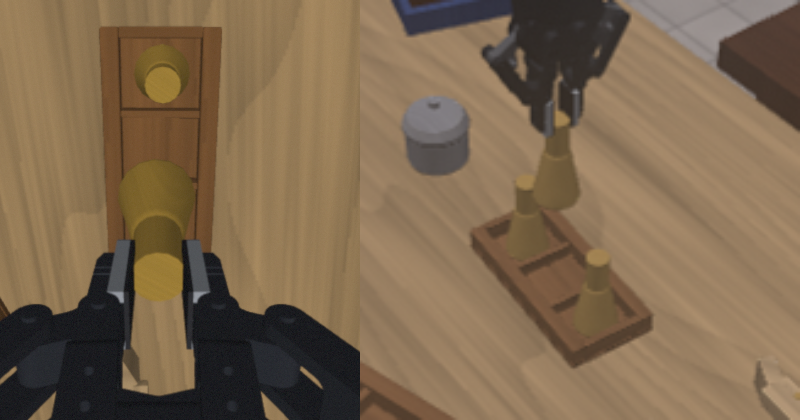

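Left (wrist): the held snuffer's foot at (157,195) lies over the empty middle place, in line with the tray. Right (side): it is clear of its neighbours. I'll lower it with a 2 mm trim and release.

Request:
arm_command:
  rows:
    - [0,[0.006,-0.004,-0.04],[0,0,-0.006]]
    - [0,[0.006,-0.004,-0.11],[0,0,-0.006]]
    - [0,[0.006,-0.004,-0.18],[0,0,-0.006]]
    - [0,[0.006,-0.004,-0.25],[0,0,-0.006]]
    - [0,[0.006,-0.004,-0.3],[0,0,-0.006]]
    - [0,[0.006,-0.004,-0.34],[0,0,-0.006]]
    - [0,[0.006,-0.004,-0.36],[0,0,-0.006]]
    - [0,[0.006,-0.004,-0.37],[0,0,-0.006]]
    - [0,[0.006,-0.004,-0.375],[0,0,-0.006]]
    - [0,[0.006,-0.004,-0.375],[0,0,-0.006]]
    - [0,[0.006,-0.004,-0.375],[0,0,-0.006]]

```text
time: 6.0
tool_pos: [0.5979, 0.0886, 0.0546]
tool_rot: [0.001, 0.737, 0.676, 0.001]
contact_force: [0.2, -0.3, -1.2]
gripper_width: 0.217
grasp_force: 58.8
```

Request:
arm_command:
  rows:
    - [0,[0,0,-0.005],[0,0,0]]
    - [0,[0,0,-0.005],[0,0,0]]
    - [0,[0,0,-0.005],[0,0,0]]
    - [22,[0,0,-0.005],[0,0,0]]
    - [28,[0,0,-0.005],[0,0,0]]
    - [40,[0,0,-0.005],[0,0,0]]
    - [48,[0,0,-0.005],[0,0,0]]
    - [48,[0,0,-0.005],[0,0,0]]
    - [48,[0,0,-0.005],[0,0,0]]

```text
time: 6.75
tool_pos: [0.5971, 0.0886, 0.0521]
tool_rot: [0.0, 0.737, 0.676, 0.0]
contact_force: [-0.3, 0.1, 0.5]
gripper_width: 0.561
grasp_force: 0.0
```

Request:
arm_command:
  rows:
    - [48,[0,0,0.05],[0,0,0]]
    - [48,[0,0,0.13],[0,0,0]]
    - [48,[0,0,0.23],[0,0,0]]
    - [48,[0,0,0.33],[0,0,0]]
    - [48,[0,0,0.43],[0,0,0]]
    - [48,[-0.1,0,0.45],[0,0,0]]
    - [48,[-0.2,0,0.45],[0,0,0]]
    - [48,[-0.3,0,0.45],[0,0,0]]
    - [48,[-0.4,0,0.45],[0,0,0]]
    - [48,[-0.5,0,0.45],[0,0,0]]
    - [48,[-0.5,0,0.45],[0,0,0]]
    - [48,[-0.5,0,0.45],[0,0,0]]

```text
time: 7.75
tool_pos: [0.4463, 0.0887, 0.187]
tool_rot: [0.0, 0.736, 0.677, 0.001]
contact_force: [1.0, 0.1, 0.4]
gripper_width: 0.563
grasp_force: 0.0
```

```bash
cat >> h.py <<'E'
def report(t):
    X=cloud(t);P=X.reshape(-1,3);P=P[~np.isnan(P[:,0])]
    m=(P[:,2]>.078)&(P[:,2]<.1)&(abs(P[:,0]-.6)<.06)&(P[:,1]>-.27)&(P[:,1]<.2)
    # cluster necks on a 2 mm grid
    g=np.zeros((100,300),np.uint8);q=P[m];i=((q[:,0]-.52)/.002).astype(int).clip(0,99);j=((q[:,1]+.3)/.002).astype(int).clip(0,299);g[i,j]=1
    g=cv2.morphologyEx(g,cv2.MORPH_CLOSE,np.ones((5,5)));n,l=cv2.connectedComponents(g);lab=l[i,j]
    for k in range(1,n):
        r=q[lab==k]
        if len(r)>15: print('neck',len(r),((r.max(0)+r.min(0))/2).round(4))
def side_fit(t,c,yaw):
    P=cloud(t).reshape(-1,3);P=P[~np.isnan(P[:,0])]
    y=np.array([-np.sin(yaw),np.cos(yaw)]);x=np.array([y[1],-y[0]]);d=P[:,:2]-c;a=d@x;b=d@y
    k=(P[:,2]>.016)&(P[:,2]<.032)&(abs(a)<.06)&(abs(b)<.11)
    rows=[]
    for s in np.arange(-.08,.081,.02):
        q=k&(abs(b-s)<.01)
        if q.sum()>10: rows.append((s,*np.percentile(a[q],[3,97])))
    R=np.array(rows);sl=[np.polyfit(R[:,0],R[:,i],1)[0] for i in(1,2)]
    q=k&(abs(a)<.03);e=np.percentile(b[q],[1,99]);off=np.median((R[:,1]+R[:,2])/2)
    print('tray centre',np.round(c+off*x+e.mean()*y,4),'yaw',round(yaw-np.mean(sl),4),'slopes',np.round(sl,3),'width',np.median(R[:,2]-R[:,1]).round(4),'len',np.ptp(e).round(4))
E
python3 - <<'E'
from h import *
s=monitor.state();print(s['time'],s['tool_pos'],s['tool_rot'],s['joint_pos'])
t=grab('top');report(t);side_fit(t,np.array([.596,.089]),-.075)
E
```

```text
7.75 [0.44631693 0.08867664 0.18701985] [4.79202729e-04 7.36428689e-01 6.76514744e-01 5.98151800e-04] [ 3.23003316e-02 -3.66406484e-01  2.01061549e+00  5.42274745e-05
  1.49585173e+00  1.17052818e-01]
neck 58 [0.5934 0.0285 0.0878]
neck 56 [0.596  0.0887 0.0872]
neck 57 [0.6014 0.1493 0.0884]
tray centre [0.6086 0.0886] yaw -0.1699 slopes [0.186 0.004] width 0.0621 len 0.1897
```

Released and upright: the middle neck sits at (0.596, 0.0887), midway between the other two. The tray sits about 17 mm to the -x side of the stand's axis and about 0.03 rad off in yaw. I'll square it with a two-finger push on its -x side, fingers lined up with the stand's y.

Request:
arm_command:
  rows:
    - [60,[0.03,0,0],[0,0,-0.08]]
    - [60,[0.06,0,0],[0,0,-0.16]]
    - [60,[0.1,0,0],[0,0,-0.24]]
    - [60,[0.12,0,0],[0,0,-0.32]]
    - [60,[0.12,0,0],[0,0,-0.4]]
    - [60,[0.12,0,-0.1],[0,0,-0.48]]
    - [60,[0.12,0,-0.2],[0,0,-0.56]]
    - [60,[0.12,0,-0.25],[0,0,-0.64]]
    - [60,[0.12,0,-0.25],[0,0,-0.72]]
    - [60,[0.12,0,-0.25],[0,0,-0.8]]
    - [60,[0.12,0,-0.25],[0,0,-0.88]]
    - [60,[0.12,0,-0.25],[0,0,-0.95]]

```text
time: 8.8
tool_pos: [0.4844, 0.0884, 0.1117]
tool_rot: [0.0, 1.0, -0.006, -0.0]
contact_force: [-0.1, 0.7, 0.6]
gripper_width: 0.7
grasp_force: 0.0
```

Request:
arm_command:
  rows:
    - [60,[0,0,0],[0,0,-0.024]]
    - [60,[0,0,0],[0,0,-0.024]]
    - [60,[0,0,0],[0,0,-0.024]]

```text
time: 9.05
tool_pos: [0.484, 0.0885, 0.1119]
tool_rot: [-0.0, 1.0, -0.022, -0.0]
contact_force: [-0.9, -0.1, 0.8]
gripper_width: 0.701
grasp_force: 0.0
```

Request:
arm_command:
  rows:
    - [60,[0,0,-0.04],[-0.004,-0.08,0]]
    - [60,[0,0,-0.1],[-0.008,-0.167,0]]
    - [60,[0,0,-0.18],[-0.008,-0.167,0]]
    - [60,[0,0,-0.25],[-0.008,-0.167,0]]
    - [60,[0,0,-0.3],[-0.008,-0.167,0]]
    - [60,[0,0,-0.33],[-0.008,-0.167,0]]
    - [60,[0,0,-0.345],[-0.008,-0.167,0]]
    - [60,[0,0,-0.345],[-0.008,-0.167,0]]
    - [60,[0,0,-0.345],[-0.008,-0.167,0]]

```text
time: 9.8
tool_pos: [0.4839, 0.0886, 0.0092]
tool_rot: [0.003, 0.991, -0.022, 0.131]
contact_force: [0.1, -0.6, 0.9]
gripper_width: 0.7
grasp_force: 0.0
```

Run:
```python
from h import *
from scipy.spatial.transform import Rotation as R
s=monitor.state();q=s['tool_rot'];M=R.from_quat([*q[1:],q[0]]).as_matrix();print(s['time'],s['tool_pos'],'y',M[:,1],'z',M[:,2],s['contact_force'],s['joint_pos'])
g=grab('side');P=cloud(g).reshape(-1,3)
w=grab('wrist');Q=cloud(w).reshape(-1,3)
for n,A in(('s',P),('w',Q)):
    for lo,hi in((.0,.02),(.02,.04),(.04,.06)):
        m=(abs(A[:,0]-.49)<.04)&(abs(A[:,1]-.089)<.07)&(A[:,2]>lo+.005)&(A[:,2]<hi)
        if m.sum()>5: print(n,lo,m.sum(),A[m].min(0),A[m].max(0))
cv2.imwrite('pics/s5.png',np.hstack([cv2.resize(g['color'][90:290,190:390],(400,400)),cv2.resize(w['color'],(400,400))])[...,::-1])
```

```text
9.8 [0.48392831 0.08855554 0.00923391] y [-4.41631640e-02 -9.99023916e-01  9.11170096e-04] z [ 0.26034539 -0.01238945 -0.96543606] [ 0.05420316 -0.57370101  0.90635223] [ 0.0448463  -0.2503327   2.25582943 -0.03137043  0.8737268   1.67666577]
s 0.04 40 [0.45895953 0.04277184 0.0451676 ] [0.48500076 0.12160837 0.05920683]
w 0.04 1943 [0.45890918 0.04620784 0.04503515] [0.48740536 0.13368452 0.05999993]
```

View pics/s5.png

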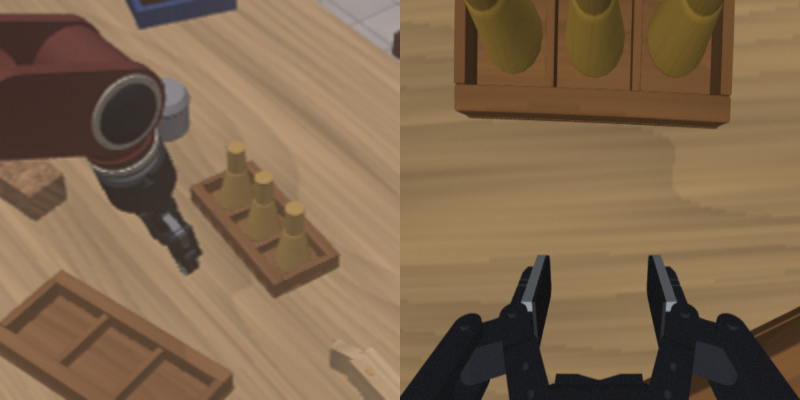

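Left (side): the pusher is behind the tray's -x side, with its tip at (190,265). Right (wrist): the tray wall runs along row 105, almost parallel to the two fingers. Before pushing I'll check the real tip height.

Run:
```python
from h import *
for n in('side','wrist'):
    f=np.load(n+'.npz');A=cloud(f).reshape(-1,3)
    m=(A[:,0]>.44)&(A[:,0]<.535)&(abs(A[:,1]-.089)<.07)
    print(n,np.histogram(A[m][:,2],bins=np.arange(-.01,.11,.005)))
    for lo in np.arange(.01,.08,.005):
        k=m&(A[:,2]>lo)&(A[:,2]<lo+.005)
        if k.sum()>3: print(round(lo,3),k.sum(),A[k].min(0).round(3),A[k].max(0).round(3))
```

```text
side (array([  1, 625, 842,   5,   0,   0,   0,   0,   0,   0,   8,  10,  18,
        12,  12,  10,   1,   1,   3,  10,  17,  30,  26]), array([-0.01 , -0.005,  0.   ,  0.005,  0.01 ,  0.015,  0.02 ,  0.025,
        0.03 ,  0.035,  0.04 ,  0.045,  0.05 ,  0.055,  0.06 ,  0.065,
        0.07 ,  0.075,  0.08 ,  0.085,  0.09 ,  0.095,  0.1  ,  0.105]))
0.04 8 [0.462 0.05  0.041] [0.481 0.119 0.045]
0.045 10 [0.464 0.045 0.045] [0.485 0.122 0.05 ]
0.05 18 [0.46  0.043 0.05 ] [0.482 0.117 0.055]
0.055 12 [0.459 0.043 0.055] [0.477 0.122 0.059]
0.06 12 [0.458 0.041 0.06 ] [0.473 0.121 0.065]
0.065 10 [0.457 0.041 0.065] [0.474 0.118 0.068]
wrist (array([    0, 28969, 18900,     0,     0,     0,     0,     0,     0,
           0,   107,   323,   723,   897,   984,  1083,  1232,  1205,
         994,  1400,  5294,  8430,  2737]), array([-0.01 , -0.005,  0.   ,  0.005,  0.01 ,  0.015,  0.02 ,  0.025,
        0.03 ,  0.035,  0.04 ,  0.045,  0.05 ,  0.055,  0.06 ,  0.065,
        0.07 ,  0.075,  0.08 ,  0.085,  0.09 ,  0.095,  0.1  ,  0.105]))
0.04 107 [0.464 0.06  0.041] [0.483 0.121 0.045]
0.045 323 [0.462 0.053 0.045] [0.487 0.126 0.05 ]
0.05 723 [0.461 0.046 0.05 ] [0.487 0.133 0.055]
0.055 897 [0.459 0.046 0.055] [0.486 0.134 0.06 ]
0.06 984 [0.458 0.046 0.06 ] [0.485 0.134 0.065]
0.065 1083 [0.457 0.046 0.065] [0.484 0.134 0.07 ]
0.07 1232 [0.455 0.046 0.07 ] [0.483 0.134 0.075]
0.075 1205 [0.456 0.047 0.075] [0.481 0.134 0.08 ]
0.08 994 [0.463 0.041 0.08 ] [0.48  0.139 0.085]
```

The fingertips sit about 33 mm behind the TCP at this opening: the lowest points are at z = 0.041 with the TCP at 0.009. I'll lower about 31 mm more, watch the force, then push.

Request:
arm_command:
  rows:
    - [60,[0,0,-0.04],[0,0,0]]
    - [60,[0,0,-0.08],[0,0,0]]
    - [60,[0,0,-0.1],[0,0,0]]
    - [60,[0,0,-0.105],[0,0,0]]
    - [60,[0,0,-0.105],[0,0,0]]
    - [60,[0,0,-0.105],[0,0,0]]

```text
time: 10.4
tool_pos: [0.4836, 0.0886, -0.0223]
tool_rot: [0.003, 0.991, -0.022, 0.131]
contact_force: [-0.8, -0.0, 0.2]
gripper_width: 0.7
grasp_force: 0.0
```

Run:
```python
from h import *
s=monitor.state();print(s['tool_pos'],s['contact_force'])
A=cloud(grab('wrist')).reshape(-1,3)
m=(A[:,0]>.42)&(A[:,0]<.535)&(abs(A[:,1]-.089)<.07)
for lo in np.arange(.005,.1,.005):
    k=m&(A[:,2]>lo)&(A[:,2]<lo+.005)
    if k.sum()>3: print(round(lo,3),k.sum(),A[k].min(0).round(3),A[k].max(0).round(3))
```

```text
[ 0.48362826  0.08859184 -0.02230507] [-0.80828796 -0.00277529  0.23444152]
0.005 6 [0.467 0.06  0.009] [0.473 0.12  0.01 ]
0.01 204 [0.462 0.06  0.01 ] [0.485 0.121 0.015]
0.015 463 [0.461 0.047 0.015] [0.487 0.132 0.02 ]
0.02 825 [0.459 0.046 0.02 ] [0.487 0.134 0.025]
0.025 929 [0.458 0.046 0.025] [0.485 0.134 0.03 ]
0.03 1023 [0.457 0.046 0.03 ] [0.484 0.134 0.035]
0.035 1134 [0.455 0.047 0.035] [0.483 0.134 0.04 ]
0.04 1195 [0.455 0.047 0.04 ] [0.481 0.134 0.045]
0.045 1446 [0.458 0.053 0.045] [0.48  0.127 0.05 ]
0.05 689 [0.452 0.037 0.05 ] [0.479 0.144 0.055]
0.055 2308 [0.448 0.03  0.055] [0.48  0.153 0.06 ]
0.06 8331 [0.446 0.028 0.06 ] [0.479 0.153 0.065]
0.065 5425 [0.448 0.027 0.065] [0.478 0.153 0.07 ]
0.07 2325 [0.451 0.027 0.07 ] [0.477 0.154 0.075]
0.075 4206 [0.458 0.025 0.075] [0.478 0.155 0.08 ]
0.08 7653 [0.459 0.025 0.08 ] [0.477 0.156 0.085]
0.085 6748 [0.462 0.025 0.085] [0.476 0.157 0.09 ]
0.09 2576 [0.464 0.026 0.09 ] [0.474 0.155 0.095]
0.095 6 [0.471 0.067 0.095] [0.473 0.114 0.095]
```

Tips are at z of about 0.012 with no contact, and the finger front is at x = 0.487. Nothing overhangs it. Pushing sideways.

Request:
arm_command:
  rows:
    - [60,[0.06,0,0],[0,0,0]]
    - [60,[0.12,0,0],[0,0,0]]
    - [60,[0.16,0,0],[0,0,0]]
    - [60,[0.18,0,0],[0,0,0]]
    - [60,[0.195,0,0],[0,0,0]]
    - [60,[0.205,0,0],[0,0,0]]
    - [60,[0.215,0,0],[0,0,0]]
    - [60,[0.225,0,0],[0,0,0]]
    - [60,[0.235,0,0],[0,0,0]]
    - [60,[0.245,0,0],[0,0,0]]
    - [60,[0.255,0,0],[0,0,0]]
    - [60,[0.26,0,0],[0,0,0]]

```text
time: 11.45
tool_pos: [0.5587, 0.0885, -0.0243]
tool_rot: [0.004, 0.991, -0.022, 0.128]
contact_force: [-7.7, 0.6, 3.9]
gripper_width: 0.702
grasp_force: 3.5
```

Request:
arm_command:
  rows:
    - [60,[0.006,0,0],[0,0,0]]
    - [60,[0.01,0,0],[0,0,0]]
    - [60,[0.01,0,0],[0,0,0]]
    - [60,[0.01,0,0],[0,0,0]]

```text
time: 11.78
tool_pos: [0.5616, 0.0886, -0.0243]
tool_rot: [0.004, 0.991, -0.022, 0.129]
contact_force: [-5.1, -0.7, 1.5]
gripper_width: 0.705
grasp_force: 2.5
```

Request:
arm_command:
  rows:
    - [60,[-0.03,0,0],[0,0,0]]
    - [60,[-0.09,0,0],[0,0,0]]
    - [60,[-0.18,0,0.05],[0,0,0]]
    - [60,[-0.25,0,0.15],[0,0,0]]
    - [60,[-0.25,0,0.26],[0,0,0]]
    - [60,[-0.25,0.08,0.37],[0,0,0]]
    - [60,[-0.25,0.18,0.48],[0,0,0]]
    - [60,[-0.25,0.3,0.55],[0,0,0]]
    - [60,[-0.25,0.42,0.55],[0,0,0]]
    - [60,[-0.25,0.54,0.55],[0,0,0]]
    - [60,[-0.25,0.6,0.55],[0,0,0]]
    - [60,[-0.25,0.6,0.55],[0,0,0]]

```text
time: 12.78
tool_pos: [0.4882, 0.2718, 0.1422]
tool_rot: [0.002, 0.991, -0.02, 0.131]
contact_force: [-0.1, 0.8, -0.2]
gripper_width: 0.701
grasp_force: 0.0
```

```bash
cat >> h.py <<'E'
def edges(t,c,yaw,lo,hi,hx,ss,w=.012):
    P=cloud(t).reshape(-1,3);P=P[~np.isnan(P[:,0])]
    y=np.array([-np.sin(yaw),np.cos(yaw)]);x=np.array([y[1],-y[0]]);d=P[:,:2]-c;a=d@x;b=d@y
    k=(P[:,2]>lo)&(P[:,2]<hi)&(abs(a)<hx)
    for s in ss:
        q=k&(abs(b-s)<w);L=a[q&(a<0)];R=a[q&(a>0)]
        if len(L)>5 and len(R)>5: print(round(s,2),'L',np.percentile(L,[4,96]).round(4),'R',np.percentile(R,[4,96]).round(4))
E
python3 - <<'E'
from h import *
s=monitor.state();print(s['time'],s['tool_pos'],s['tool_rot'],s['contact_force'],s['joint_pos'])
t=grab('top');report(t);S=np.arange(-.08,.081,.04)
for n in('top','side'):
    f=t if n=='top' else grab('side')
    print(n);edges(f,np.array([.6137,.089]),-.043,.016,.032,.06,S);print('stand');edges(f,np.array([.6018,-.1867]),-.043,.028,.045,.08,np.arange(-.06,.05,.03))
    P=cloud(f).reshape(-1,3);d=P[:,:2]-[.6137,.089];b=d@[.043,.999];q=(P[:,2]>.016)&(P[:,2]<.032)&(abs(d[:,0])<.03)&(abs(b)<.12);print('len',np.percentile(b[q],[1,99]))
E
```

```text
12.7833 [0.48815514 0.2717669  0.1422305 ] [ 0.00242582  0.99115387 -0.01973744  0.13121948] [-0.09677493  0.81988632 -0.18219862] [ 0.44156414 -0.21997934  1.98848636 -0.13251305  1.14178182  2.09335994]
neck 58 [0.6068 0.0308 0.0889]
neck 58 [0.6083 0.0894 0.0879]
neck 58 [0.611  0.1502 0.0892]
top
-0.08 L [-0.0498 -0.0033] R [0.0025 0.0388]
-0.04 L [-0.0505 -0.0027] R [0.005  0.0375]
0.0 L [-0.0512 -0.0201] R [0.0249 0.0377]
0.04 L [-0.0508 -0.0033] R [0.0008 0.0374]
0.08 L [-0.0507 -0.0042] R [0.007  0.0394]
stand
-0.06 L [-0.0668 -0.0394] R [0.0395 0.0675]
-0.03 L [-0.0672 -0.0392] R [0.0393 0.0672]
0.0 L [-0.0664 -0.037 ] R [0.0394 0.0669]
0.03 L [-0.066  -0.0382] R [0.0397 0.0684]
len [-0.09296087  0.09637508]
side
-0.08 L [-0.051  -0.0026] R [0.0032 0.0382]
-0.04 L [-0.0506 -0.0043] R [0.0047 0.0393]
0.0 L [-0.0513 -0.019 ] R [0.0246 0.0374]
0.04 L [-0.0502 -0.0026] R [0.0006 0.0378]
0.08 L [-0.0506 -0.0053] R [0.0255 0.0369]
stand
-0.06 L [-0.0673 -0.039 ] R [0.038  0.0663]
-0.03 L [-0.0674 -0.0383] R [0.0387 0.0664]
0.0 L [-0.0673 -0.039 ] R [0.0386 0.0675]
0.03 L [-0.067  -0.0381] R [0.0387 0.0665]
len [-0.09996489  0.0882465 ]
```

The tray is now parallel to the stand and about 6 mm off its axis, with all three necks upright. A slightly slanted rear push takes that out. I'll work out the turn for the rear push.

Run:
```python
from h import *
from scipy.spatial.transform import Rotation as R
q=monitor.state()['tool_rot'];C=R.from_quat([*q[1:],q[0]])
y=np.array([.999,-.043,0]);y/=np.linalg.norm(y);z=np.array([0,0,-1.]);T=R.from_matrix(np.c_[np.cross(y,z),y,z])
print((T*C.inv()).as_rotvec()/(np.pi/2))
T2=R.from_rotvec(-y*.15*np.pi/2)*T;print('tilt rotvec',-y*.15,'z axis',T2.as_matrix()[:,2])
```

```text
[-0.12451929  0.13728788  0.99341263]
tilt rotvec [-0.14986124  0.00645048 -0.        ] z axis [-0.0100389  -0.23322941 -0.97236992]
```

Request:
arm_command:
  rows:
    - [60,[0.04,-0.02,0.02],[-0.01,0.011,0.078]]
    - [60,[0.08,-0.04,0.04],[-0.02,0.022,0.156]]
    - [60,[0.12,-0.06,0.04],[-0.029,0.033,0.234]]
    - [60,[0.16,-0.08,0.04],[-0.039,0.043,0.312]]
    - [60,[0.2,-0.1,0.04],[-0.049,0.054,0.39]]
    - [60,[0.24,-0.12,0.04],[-0.059,0.065,0.468]]
    - [60,[0.28,-0.14,0.04],[-0.069,0.075,0.546]]
    - [60,[0.32,-0.17,0.04],[-0.078,0.086,0.624]]
    - [60,[0.36,-0.19,0.04],[-0.088,0.097,0.702]]
    - [60,[0.4,-0.21,0.04],[-0.098,0.108,0.78]]
    - [60,[0.41,-0.221,0.04],[-0.108,0.119,0.858]]
    - [60,[0.41,-0.221,0.04],[-0.117,0.129,0.93]]

```text
time: 13.88
tool_pos: [0.6126, 0.1992, 0.1536]
tool_rot: [0.0, 0.755, 0.655, 0.008]
contact_force: [-0.6, 0.1, 0.0]
gripper_width: 0.703
grasp_force: 0.0
```

Request:
arm_command:
  rows:
    - [60,[0,0,0],[-0.008,0.008,0.064]]
    - [60,[0,0,0],[-0.008,0.008,0.064]]
    - [60,[0,0,0],[-0.008,0.008,0.064]]

```text
time: 14.13
tool_pos: [0.6118, 0.2009, 0.1536]
tool_rot: [0.001, 0.724, 0.69, 0.0]
contact_force: [-0.3, 0.3, 0.3]
gripper_width: 0.702
grasp_force: 0.0
```

Request:
arm_command:
  rows:
    - [60,[0,0,-0.02],[-0.075,0.003,0]]
    - [60,[0,0,-0.06],[-0.15,0.006,0]]
    - [60,[0,0,-0.1],[-0.15,0.006,0]]
    - [60,[0,0,-0.1],[-0.15,0.006,0]]

```text
time: 14.47
tool_pos: [0.6094, 0.2024, 0.1199]
tool_rot: [0.08, 0.717, 0.687, -0.087]
contact_force: [-1.0, -0.2, 0.4]
gripper_width: 0.701
grasp_force: 0.0
```

Run:
```python
from h import *
from scipy.spatial.transform import Rotation as R
s=monitor.state();q=s['tool_rot'];M=R.from_quat([*q[1:],q[0]]).as_matrix();print(s['time'],s['tool_pos'],'y',M[:,1],'z',M[:,2],s['contact_force'],s['joint_pos'])
for n in('side','wrist','top'):
    A=cloud(grab(n)).reshape(-1,3)
    m=(abs(A[:,0]-.611)<.08)&(A[:,1]>.12)&(A[:,1]<.285)
    print(n)
    for lo in np.arange(.1,.25,.01):
        k=m&(A[:,2]>lo)&(A[:,2]<lo+.01)
        if k.sum()>8: print(round(lo,3),k.sum(),np.percentile(A[k],2,axis=0).round(3),np.percentile(A[k],98,axis=0).round(3))
```

```text
14.4667 [0.60936963 0.20238761 0.11993622] y [ 0.99905801 -0.04323546 -0.00371335] z [-0.01375059 -0.23425129 -0.97207883] [-0.95170217 -0.16885548  0.41714061] [ 0.31039264  0.22841651  1.57393624 -0.22289765  1.42962533  0.39470835]
side
0.15 22 [0.574 0.199 0.152] [0.643 0.217 0.16 ]
0.16 72 [0.567 0.197 0.16 ] [0.652 0.221 0.17 ]
0.17 60 [0.567 0.198 0.17 ] [0.653 0.222 0.18 ]
0.18 75 [0.566 0.2   0.18 ] [0.654 0.225 0.19 ]
0.19 70 [0.562 0.202 0.19 ] [0.661 0.229 0.2  ]
0.2 179 [0.55  0.204 0.2  ] [0.669 0.233 0.21 ]
0.21 157 [0.548 0.204 0.21 ] [0.671 0.24  0.22 ]
0.22 202 [0.547 0.205 0.22 ] [0.674 0.239 0.23 ]
0.23 195 [0.545 0.208 0.23 ] [0.675 0.237 0.24 ]
0.24 242 [0.544 0.209 0.24 ] [0.675 0.24  0.25 ]
wrist
0.15 458 [0.576 0.204 0.154] [0.648 0.225 0.16 ]
0.16 1682 [0.57  0.203 0.16 ] [0.655 0.227 0.17 ]
0.17 2081 [0.569 0.206 0.17 ] [0.655 0.23  0.18 ]
0.18 2523 [0.57  0.208 0.18 ] [0.654 0.232 0.19 ]
0.19 3742 [0.556 0.214 0.19 ] [0.669 0.237 0.2  ]
0.2 11089 [0.552 0.216 0.2  ] [0.673 0.239 0.21 ]
0.21 11425 [0.551 0.214 0.21 ] [0.675 0.245 0.22 ]
0.22 14304 [0.55  0.235 0.22 ] [0.676 0.247 0.229]
0.23 202 [0.587 0.246 0.23 ] [0.64  0.249 0.231]
top
0.16 17 [0.572 0.201 0.161] [0.652 0.219 0.169]
0.17 26 [0.57  0.202 0.171] [0.654 0.22  0.179]
0.18 21 [0.569 0.202 0.18 ] [0.654 0.216 0.189]
0.19 13 [0.571 0.204 0.19 ] [0.657 0.216 0.199]
0.2 51 [0.566 0.206 0.2  ] [0.672 0.228 0.21 ]
0.21 43 [0.554 0.206 0.21 ] [0.671 0.229 0.219]
0.22 35 [0.576 0.207 0.221] [0.676 0.222 0.23 ]
0.23 34 [0.58  0.209 0.23 ] [0.675 0.217 0.24 ]
0.24 36 [0.585 0.211 0.241] [0.682 0.23  0.25 ]
```

The fingers hang 15 mm behind the tray's rear face and well clear of the pyx. Lowering.

Request:
arm_command:
  rows:
    - [60,[0,0,-0.06],[0,0,0]]
    - [60,[0,0,-0.14],[0,0,0]]
    - [60,[0,0,-0.22],[0,0,0]]
    - [60,[0,0,-0.3],[0,0,0]]
    - [60,[0,0,-0.37],[0,0,0]]
    - [60,[0,0,-0.42],[0,0,0]]
    - [60,[0,0,-0.45],[0,0,0]]
    - [60,[0,0,-0.46],[0,0,0]]
    - [60,[0,0,-0.46],[0,0,0]]
    - [60,[0,0,-0.46],[0,0,0]]

```text
time: 15.45
tool_pos: [0.6131, 0.2024, -0.0126]
tool_rot: [0.083, 0.718, 0.687, -0.083]
contact_force: [-0.4, -0.5, 0.7]
gripper_width: 0.701
grasp_force: 0.0
```

Run:
```python
from h import *
s=monitor.state();print(s['time'],s['tool_pos'],s['contact_force'],s['joint_pos'])
w=grab('wrist');g=grab('side')
A=cloud(w).reshape(-1,3);m=(abs(A[:,0]-.611)<.08)&(A[:,1]>.19)&(A[:,1]<.285)
for lo in np.arange(.005,.09,.01):
    k=m&(A[:,2]>lo)&(A[:,2]<lo+.01)
    if k.sum()>8: print(round(lo,3),k.sum(),np.percentile(A[k],2,axis=0).round(3),np.percentile(A[k],98,axis=0).round(3))
cv2.imwrite('pics/s6.png',cv2.resize(g['color'][80:320,210:510],(750,600))[...,::-1])
```

```text
15.45 [ 0.6131026   0.202397   -0.01259592] [-0.40969002 -0.45013914  0.71541526] [ 0.30935281  0.38010207  1.63035502 -0.2369069   1.21928631  0.44534126]
0.015 351 [0.579 0.205 0.02 ] [0.651 0.225 0.025]
0.025 1598 [0.572 0.204 0.025] [0.657 0.227 0.035]
0.035 2050 [0.572 0.206 0.035] [0.658 0.23  0.045]
0.045 2366 [0.573 0.208 0.045] [0.657 0.232 0.055]
0.055 3595 [0.559 0.213 0.055] [0.67  0.237 0.065]
0.065 10313 [0.555 0.217 0.065] [0.675 0.239 0.075]
0.075 11220 [0.553 0.214 0.075] [0.677 0.246 0.085]
0.085 15270 [0.552 0.235 0.085] [0.678 0.248 0.095]
```

View pics/s6.png

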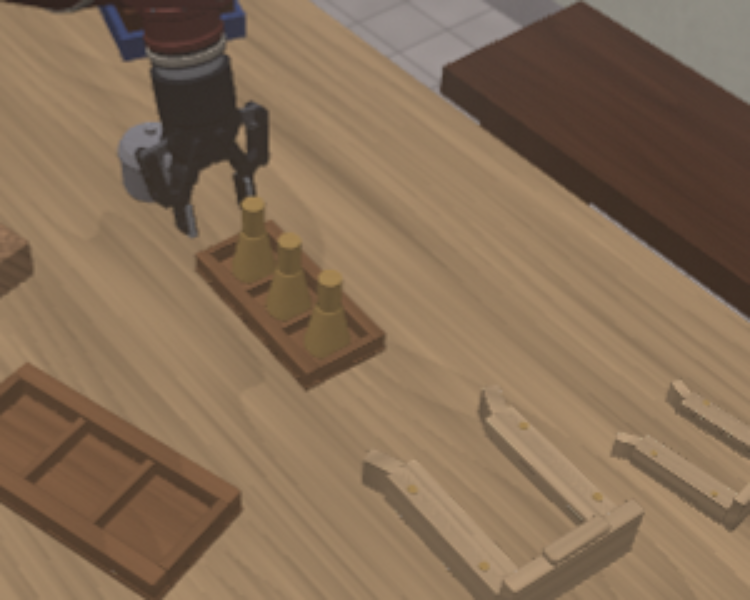

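The side view shows the pusher tips at (190,230) and (245,190) behind the tray's rear wall, and the stand mouth at (430,430) lined up ahead. I'll lower 7 mm and push gently along the slanted line.

Request:
arm_command:
  rows:
    - [60,[0,0,-0.015],[0,0,0]]
    - [60,[0,0,-0.025],[0,0,0]]
    - [60,[0,-0.015,-0.025],[0,0,0]]
    - [60,[0,-0.03,-0.025],[0,0,0]]
    - [60,[0,-0.04,-0.025],[0,0,0]]
    - [60,[0,-0.05,-0.025],[0,0,0]]
    - [60,[0,-0.06,-0.025],[0,0,0]]
    - [60,[0,-0.07,-0.025],[0,0,0]]
    - [60,[-0.001,-0.085,-0.025],[0,0,0]]
    - [60,[-0.002,-0.1,-0.025],[0,0,0]]
    - [60,[-0.003,-0.115,-0.025],[0,0,0]]
    - [60,[-0.003,-0.13,-0.025],[0,0,0]]

```text
time: 16.55
tool_pos: [0.611, 0.1633, -0.0215]
tool_rot: [0.082, 0.717, 0.687, -0.084]
contact_force: [-0.9, 4.3, -1.0]
gripper_width: 0.701
grasp_force: 2.4
```

Request:
arm_command:
  rows:
    - [60,[-0.001,-0.015,0],[0,0,0]]
    - [60,[-0.001,-0.03,0],[0,0,0]]
    - [60,[-0.002,-0.045,0],[0,0,0]]
    - [60,[-0.003,-0.06,0],[0,0,0]]
    - [60,[-0.003,-0.075,0],[0,0,0]]
    - [60,[-0.003,-0.09,0],[0,0,0]]
    - [60,[-0.004,-0.105,0],[0,0,0]]
    - [60,[-0.004,-0.12,0],[0,0,0]]
    - [60,[-0.005,-0.135,0],[0,0,0]]
    - [60,[-0.005,-0.15,0],[0,0,0]]
    - [60,[-0.006,-0.16,0],[0,0,0]]
    - [60,[-0.006,-0.165,0],[0,0,0]]

```text
time: 17.55
tool_pos: [0.6092, 0.1132, -0.0215]
tool_rot: [0.082, 0.717, 0.687, -0.085]
contact_force: [0.5, 4.7, -0.1]
gripper_width: 0.7
grasp_force: 2.6
```

Run:
```python
from h import *
s=monitor.state();print(s['time'],s['tool_pos'],s['tool_rot'],s['contact_force'],s['joint_pos'])
t=grab('side');report(t);report(grab('top'))
for n in('side','top'):
    f=np.load(n+'.npz');print(n);edges(f,np.array([.6018,-.1867]),-.043,.016,.0275,.06,np.arange(.1,.28,.03))
```

```text
17.55 [ 0.60921155  0.11322797 -0.02152702] [ 0.08221034  0.71748031  0.68652856 -0.08451038] [ 0.54852537  4.67332893 -0.11408152] [ 0.17808591  0.32436947  1.72010939 -0.25223906  1.16010015  0.3306306 ]
neck 77 [0.5508 0.1394 0.0889]
neck 202 [0.6092 0.1351 0.089 ]
neck 94 [ 0.6044 -0.0463  0.0868]
neck 92 [0.6049 0.012  0.0864]
neck 87 [0.6072 0.073  0.0863]
neck 19 [0.5855 0.1272 0.0872]
neck 60 [ 0.6051 -0.0409  0.0877]
neck 59 [0.6058 0.0177 0.0885]
neck 56 [0.6088 0.0788 0.0887]
side
0.1 L [-0.0489 -0.0027] R [0.0029 0.0372]
0.13 L [-0.0504 -0.0047] R [0.0015 0.0373]
0.16 L [-0.0508 -0.0054] R [0.0017 0.0381]
0.19 L [-0.0506 -0.003 ] R [0.0011 0.036 ]
0.22 L [-0.0509 -0.0072] R [0.0251 0.0393]
0.25 L [-0.0507 -0.0037] R [0.0003 0.0251]
0.28 L [-0.0502 -0.006 ] R [0.0258 0.0394]
top
0.1 L [-0.0326 -0.0013] R [0.009  0.0352]
0.13 L [-0.0506 -0.0078] R [0.0207 0.0402]
0.16 L [-0.0507 -0.0078] R [0.0182 0.0393]
0.19 L [-0.0498 -0.0109] R [0.0039 0.0382]
0.22 L [-0.0498 -0.006 ] R [0.0246 0.0381]
0.25 L [-0.0497 -0.0051] R [0.0073 0.0378]
0.28 L [-0.0502 -0.0143] R [0.0257 0.037 ]
```

The tray is moving cleanly but is still 6 mm to the -x side. I'll slant the push toward +x over the next 50 mm, before the mouth.

Request:
arm_command:
  rows:
    - [60,[0.001,-0.013,0],[0,0,0]]
    - [60,[0.003,-0.028,0],[0,0,0]]
    - [60,[0.004,-0.042,0],[0,0,0]]
    - [60,[0.005,-0.056,0],[0,0,0]]
    - [60,[0.007,-0.07,0],[0,0,0]]
    - [60,[0.008,-0.084,0],[0,0,0]]
    - [60,[0.009,-0.098,0],[0,0,0]]
    - [60,[0.011,-0.112,0],[0,0,0]]
    - [60,[0.012,-0.126,0],[0,0,0]]
    - [60,[0.013,-0.14,0],[0,0,0]]
    - [60,[0.014,-0.15,0],[0,0,0]]
    - [60,[0.015,-0.157,0],[0,0,0]]

```text
time: 18.65
tool_pos: [0.6135, 0.0667, -0.0215]
tool_rot: [0.082, 0.717, 0.687, -0.085]
contact_force: [-0.4, 5.7, 1.6]
gripper_width: 0.703
grasp_force: 2.8
```

Run:
```python
from h import *
s=monitor.state();print(s['time'],s['tool_pos'],s['contact_force'])
t=grab('side');report(grab('top'))
for n in('side','top'):
    f=np.load(n+'.npz');print(n);edges(f,np.array([.6018,-.1867]),-.043,.016,.0275,.055,np.arange(.08,.24,.03))
```

```text
18.65 [ 0.61353724  0.06672966 -0.02153873] [-0.37167868  5.70550933  1.62485078]
neck 19 [0.59   0.0809 0.0878]
neck 59 [ 0.6088 -0.0889  0.0873]
neck 59 [ 0.61   -0.0277  0.0899]
neck 58 [0.6131 0.0323 0.0892]
side
0.08 L [-0.0446 -0.0023] R [0.0026 0.045 ]
0.11 L [-0.045  -0.0068] R [0.0308 0.0445]
0.14 L [-0.0444 -0.0026] R [0.0019 0.0385]
0.17 L [-0.0447 -0.0109] R [0.0319 0.0442]
0.2 L [-0.0445 -0.0014] R [0.0012 0.0323]
0.23 L [-0.044  -0.0069] R [0.0242 0.0457]
top
0.08 L [-0.0445 -0.0045] R [0.0026 0.0439]
0.11 L [-0.0449 -0.0045] R [0.0076 0.046 ]
0.14 L [-0.0435 -0.0027] R [0.0041 0.0445]
0.17 L [-0.0435 -0.0054] R [0.0308 0.0446]
0.2 L [-0.0431 -0.0033] R [0.003  0.0438]
0.23 L [-0.0444 -0.0102] R [0.0315 0.0437]
```

Aligned within 1 mm, both in offset and yaw. Pushing straight in along the stand's axis.

Request:
arm_command:
  rows:
    - [60,[-0.001,-0.015,0],[0,0,0]]
    - [60,[-0.001,-0.032,0],[0,0,0]]
    - [60,[-0.002,-0.05,0],[0,0,0]]
    - [60,[-0.003,-0.068,0],[0,0,0]]
    - [60,[-0.004,-0.086,0],[0,0,0]]
    - [60,[-0.004,-0.104,0],[0,0,0]]
    - [60,[-0.005,-0.122,0],[0,0,0]]
    - [60,[-0.006,-0.14,0],[0,0,0]]
    - [60,[-0.007,-0.158,0],[0,0,0]]
    - [60,[-0.008,-0.176,0],[0,0,0]]
    - [60,[-0.008,-0.192,0],[0,0,0]]
    - [60,[-0.009,-0.205,0],[0,0,0]]

```text
time: 19.75
tool_pos: [0.611, 0.0052, -0.0216]
tool_rot: [0.082, 0.717, 0.687, -0.084]
contact_force: [-0.4, 5.4, 1.2]
gripper_width: 0.703
grasp_force: 2.8
```

Request:
arm_command:
  rows:
    - [60,[-0.001,-0.016,0],[0,0,0]]
    - [60,[-0.001,-0.034,0],[0,0,0]]
    - [60,[-0.002,-0.052,0],[0,0,0]]
    - [60,[-0.003,-0.07,0],[0,0,0]]
    - [60,[-0.004,-0.088,0],[0,0,0]]
    - [60,[-0.005,-0.106,0],[0,0,0]]
    - [60,[-0.005,-0.124,0],[0,0,0]]
    - [60,[-0.006,-0.142,0],[0,0,0]]
    - [60,[-0.007,-0.16,0],[0,0,0]]
    - [60,[-0.008,-0.178,0],[0,0,0]]
    - [60,[-0.008,-0.194,0],[0,0,0]]
    - [60,[-0.009,-0.205,0],[0,0,0]]

```text
time: 20.75
tool_pos: [0.6082, -0.0564, -0.0216]
tool_rot: [0.082, 0.717, 0.687, -0.085]
contact_force: [0.2, 5.9, 1.9]
gripper_width: 0.702
grasp_force: 2.9
```

Run:
```python
from h import *
s=monitor.state();print(s['time'],s['tool_pos'],s['contact_force'],s['joint_pos'])
report(grab('top'))
```

```text
20.75 [ 0.60820648 -0.05637883 -0.02160468] [0.2128929  5.93820656 1.88704008] [-0.0958277   0.26754265  1.79128719 -0.26740047  1.0836948   0.07360739]
neck 58 [ 0.6058 -0.2111  0.089 ]
neck 59 [ 0.6044 -0.1498  0.0891]
neck 59 [ 0.6085 -0.0903  0.0877]
```

Request:
arm_command:
  rows:
    - [60,[0,-0.012,0],[0,0,0]]
    - [60,[-0.001,-0.026,0],[0,0,0]]
    - [60,[-0.002,-0.04,0],[0,0,0]]
    - [60,[-0.002,-0.054,0],[0,0,0]]
    - [60,[-0.003,-0.068,0],[0,0,0]]
    - [60,[-0.003,-0.08,0],[0,0,0]]
    - [60,[-0.004,-0.09,0],[0,0,0]]
    - [60,[-0.004,-0.097,0],[0,0,0]]
    - [60,[-0.004,-0.103,0],[0,0,0]]
    - [60,[-0.005,-0.108,0],[0,0,0]]
    - [60,[-0.005,-0.108,0],[0,0,0]]

```text
time: 21.72
tool_pos: [0.6067, -0.0887, -0.0216]
tool_rot: [0.082, 0.717, 0.687, -0.085]
contact_force: [0.7, 4.2, 0.7]
gripper_width: 0.704
grasp_force: 2.2
```

Request:
arm_command:
  rows:
    - [60,[0,-0.005,0],[0,0,0]]
    - [60,[0,-0.009,0],[0,0,0]]
    - [60,[0,-0.009,0],[0,0,0]]

```text
time: 21.97
tool_pos: [0.6067, -0.0913, -0.0216]
tool_rot: [0.082, 0.717, 0.687, -0.085]
contact_force: [0.3, 4.3, 1.2]
gripper_width: 0.702
grasp_force: 2.4
```

Request:
arm_command:
  rows:
    - [60,[0,-0.005,0],[0,0,0]]
    - [60,[0,-0.009,0],[0,0,0]]
    - [60,[0,-0.009,0],[0,0,0]]

```text
time: 22.22
tool_pos: [0.6068, -0.0914, -0.0216]
tool_rot: [0.08, 0.718, 0.687, -0.083]
contact_force: [-0.8, 14.6, 3.9]
gripper_width: 0.704
grasp_force: 6.9
```

Request:
arm_command:
  rows:
    - [60,[0,-0.004,0],[0,0,0]]
    - [60,[0,-0.007,0],[0,0,0]]
    - [60,[0,-0.007,0],[0,0,0]]

```text
time: 22.47
tool_pos: [0.6069, -0.0914, -0.0217]
tool_rot: [0.079, 0.718, 0.687, -0.082]
contact_force: [-1.1, 20.1, 6.5]
gripper_width: 0.702
grasp_force: 10.3
```

The tray stopped moving at y = -0.0914 while the force climbed to 20 N, so it's against the back stop. Backing off and checking.

Request:
arm_command:
  rows:
    - [60,[0,0.02,0],[0,0,0]]
    - [60,[0,0.06,0],[0,0,0]]
    - [60,[0,0.12,0.02],[0,0,0]]
    - [60,[0,0.2,0.1],[0,0,0]]
    - [60,[0,0.3,0.22],[0,0,0]]
    - [60,[0,0.4,0.34],[0,0,0]]
    - [60,[0,0.5,0.45],[0,0,0]]
    - [60,[0,0.5,0.5],[0,0,0]]
    - [60,[0,0.5,0.5],[0,0,0]]
    - [60,[0,0.5,0.5],[0,0,0]]

```text
time: 23.3
tool_pos: [0.6081, 0.0541, 0.1307]
tool_rot: [0.084, 0.717, 0.687, -0.083]
contact_force: [-0.4, -0.5, -0.0]
gripper_width: 0.7
grasp_force: 0.0
```

Run:
```python
from h import *
s=monitor.state();print(s['time'],s['tool_pos'],s['contact_force'])
t=grab('top');g=grab('side');report(t)
P=cloud(t).reshape(-1,3);d=P[:,:2]-[.6018,-.1867];b=d@[.043,.999];a=d@[.999,-.043]
k=(abs(a)<.025)&(P[:,2]>.014)&(P[:,2]<.03)&(b<.12)&(b>-.12);print('tray ends',np.percentile(b[k],[1,99]))
k=(abs(a)<.05)&(P[:,2]>.055)&(P[:,2]<.08)&(b<-.08);print('stop',np.percentile(b[k],[3,97]))
for n,c,r in(('pyx',(.609,.321),.05),('cork',(.401,.3136),.06)):
    k=(np.hypot(P[:,0]-c[0],P[:,1]-c[1])<r)&(P[:,2]>.03)&(P[:,2]<.1);print(n,np.round(np.median(P[k],0),4))
cv2.imwrite('pics/end.png',np.hstack([cv2.resize(t['color'][150:260,320:450],(400,340)),cv2.resize(g['color'][180:350,310:510],(400,340))])[...,::-1])
```

```text
23.3 [0.60810071 0.05407333 0.13065783] [-0.39140064 -0.51852977 -0.00573616]
neck 58 [ 0.6021 -0.246   0.0889]
neck 60 [ 0.6039 -0.1862  0.0874]
neck 61 [ 0.6059 -0.1249  0.0875]
tray ends [-0.09331926  0.09478705]
stop [-0.10898235 -0.09395062]
pyx [0.605  0.3172 0.0598]
cork [0.401  0.3123 0.0446]
```

View pics/end.png

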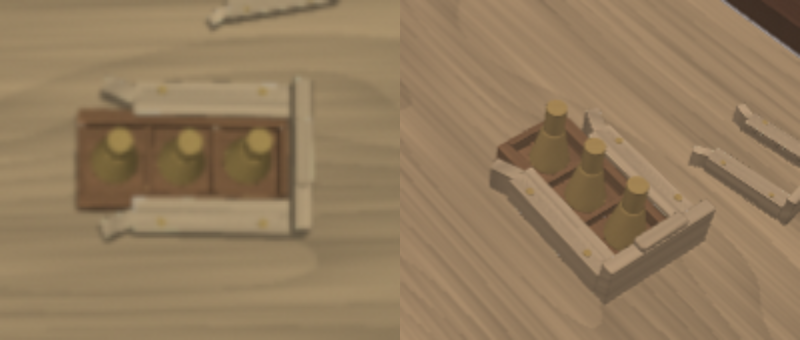

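The tray is fully home against the back stop, at (297,160) in the left half. All three snuffers are upright at (118,140), (188,142) and (258,142), the pyx and cork haven't moved, and the gripper is clear. Handing in.

```bash
python3 -c "
from plant import manip;print(manip.job_done())"
```

```text
the job is handed in; nothing more can be done
None
```

The loose snuffer stands in the tray's middle place, and the tray is home against the stand's back stop with all three upright. The job is handed in at about 23 s, but it returned no verdict. The pyx and cork measured unmoved; I did not re-measure the crucifix, which no move came near.

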